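# Bolt the cutter locker's hatch past its spring safety catch

## Task

The hatch of the low plywood cutter locker is shut but not bolted. Press the bolt's spring safety catch down with one fingertip and, keeping it down, push the bolt's knob with the other finger until the bolt is fully home in its keep; then let go so that the catch springs up again behind the collar. Touch and push only: do not grasp or lift anything, keep the hatch shut, and leave the tools and other things lying about where they are.

Things in the scene. Friction and masses are not known exactly. Their poses are not given: they have to be found in the camera images.
- locker: Low plywood box fixed to the bench: 300 (its x) x 420 (its y) x 100 mm high; origin under its centre, z up. In its top is a flush hatch hinged along the +x side. On the hatch lies a steel bolt: its rod runs along the locker's x at y = -30 mm, axis 120 mm up, and slides towards -x into the keep, a staple on the front strip. The catch's thumb plate is on the rod's +y side.
- bolt (a joint): Bolt travel (m): 0 = drawn back, 0.030 = fully home, towards the locker's -x. Dry friction about 3 N; it stays where it is left. With the catch up its hook stands in front of the rod's collar and stops the bolt after at most 3 mm. From 0.027 on the collar has passed wholly under the raised hook, and the catch, let go, springs back behind it and locks the bolt.
- bolt_knob (a point): Upright knob on the rod, a steel stud 18 mm across from 129 to 175 mm above the bench; this point is on its axis, 154 mm up. Axes as the locker's: it slides towards its own -x. Heights above the bench: rod top 128 mm, guide staples 134 mm (52 mm to +x and 90 mm to -x of the drawn-back knob), collar 135 mm (30 mm across, its front face 41 mm to -x of the knob).
- catch (a joint): Angle of the rocking catch (rad): 0 = up (hook down in front of the collar), 0.28 = thumb plate fully down on its stop (hook raised). The collar passes from about 0.16 on. Spring: about 3 N at the plate's middle to start, 7 N when fully down. Let go, it springs back to 0 unless the collar is under the hook.
- catch_pad (a point): Middle of the top of the catch's ribbed thumb plate: 74 mm along the locker's x (parallel to the rod, so a fingertip can slide along with the bolt) x 36 mm; 66 mm to +y and 7 mm to +x of the drawn-back knob. 150 mm above the bench when up, 141 mm when down: it rocks about a pin along x, 32 mm to its -y side, outer edge downwards, from 8 degrees above level to 8 below.
- hatch (a joint): Opening angle of the hatch (rad): 0 = shut; it opens upwards about its hinges on the locker's +x side. Only its own weight keeps it shut until it is bolted.
- keep (a point): Middle of the staple (keep) on the locker's front frame strip into which the rod's end slides; on the rod's axis, 120 mm above the bench.
- screwdriver: Wood-handled screwdriver, 190 mm long, lying on the locker's hatch on the -y side of the bolt. Leave it.
- hammer: Hammer, 300 mm long, lying on the bench beside the locker. Leave it.
- jar: Glass jar with steel cap, 72 mm across, 95 mm high, standing on the bench beside the locker; origin under its centre. Leave it.
- offcut: Offcut of pale wood, 160 x 65 x 42 mm, lying on the bench beside the locker; origin under its centre. Leave it.

How it is judged (in metres and radians):
On the way, in this order (a step that is already met when the one before it is completed fails the run):
1. a fingertip holds the catch down while the bolt is still drawn back (value of joint catch above 0.17 rad and contact force between the fingers and catch above 0.5 N and value of joint bolt below 0.005 m), for 0.1 s.
2. the bolt is half way with a fingertip still holding the catch down (value of joint catch above 0.15 rad and contact force between the fingers and catch above 0.5 N and value of joint bolt between 0.011 and 0.021 m), for 0.02 s.
3. the bolt is home with the catch still held down by a fingertip (value of joint catch above 0.12 rad and contact force between the fingers and catch above 0.3 N and value of joint bolt above 0.027 m), for 0.04 s.
At the end, for the whole second after the job is handed in: The bolt is fully home (26 mm or more of its 30 mm travel), the catch has sprung up again behind the collar (within 0.03 rad of its rest) and the hatch is shut (value of joint bolt above 0.0262 m and value of joint catch below 0.03 rad and value of joint hatch below 0.02 rad); the robot touches nothing.
It fails at once if the hatch was lifted (value of joint hatch above 0.06 rad).
It fails at once if the screwdriver, hammer, jar or offcut was moved more than 3 cm (distance of any of screwdriver, hammer, jar, offcut from where it was at the start of the episode above 0.03 m).
It also fails if it takes over 40 s, if anything falls off the work surface, if the arm or the gripper's body presses on something with over 40 N, if the wrist force passes 120 N, or if a joint passes its speed limit or range.

## Robot

A 6-joint arm with a two-finger parallel gripper is mounted at the origin on the work surface. World frame = base frame: x ahead of the robot, y to its left, z up, the work surface at z = 0. Lengths are in m, angles in degrees, forces in N, time in s.
With the tool pointing down it reaches from about 0.375 to 0.9 m from the base axis. Payload 3.1 kg.
Tool frame: the origin (TCP) lies at the very end of the fingers, on their centre line; the grasp point (between the pads) lies bot.grip_point_offset behind it (bot.grip_point_offset is the distance from the TCP to the grasp point, in m); z points along the fingers, y is the line along which they close (so a half turn about z gives the same grasp; the last joint's range is limited). The gripper opens to 87 mm and grips with 3 to 60 N. Pads are 19 mm wide; open, the fingers measure 117 mm over their backs; the gripper's body (75 mm by 190 mm) begins 51 mm behind the grasp point.
Start: joints at [-84.024, 30.224, 82.088, -0, 67.689, -10.227], TCP at [0.174, -0.6, 0.223] pointing down, gripper open.
Joint ranges: [-176.69, 176.69], [-43.24, 126.21], [12.49, 139.97], [-82, 262], [0, 151.66], [-163.58, 163.58]. Speed limits (degrees/s): [159.86, 159.86, 180, 180, 180, 180].

## Interface

Orientations are given as a 3x3 rotation matrix whose columns are the frame's x, y, z axes.
In Python, from rig import bot, viewer, ticket gives the robot as it stands.
- The arm moves only by the tool servo_tool, never from a script. Its argument "targets" is a list of rows, each an object with "offset": the shift along the tool's x, y, z in m, a list of three; "dr": the turn, a rotation vector about the tool's x, y, z in degrees, a list of three. In form: [{"offset": [x, y, z], "dr": [ax, ay, az]}, ...]. A call has 1 to 20 rows; each row is the pose to reach, as a shift and turn from the pose commanded when the call began, along the tool's axes at that moment; what a row does not reach only later rows make up. A row lasts 1/12 s, in which the tool goes at most 41.7 mm and 7.16 degrees, less where a joint would pass 70% of its speed; a pose out of reach is approached as far as the arm can. A call with a gripper value outside its range is refused whole. "gripper" is the gripper command: -1 is fully open, 1 is shut, values between are in proportion, set as the call begins (left out, the last holds). The fingers move at their own pace and stop on an object; the grip force is fixed at half the most. Time passes only in rows, so rows that repeat a pose let the fingers close. It gives the time, the measured TCP pose, the force, the opening and the grip force at its end, in the units of the state.
- bot.read_state(): the state, without advancing time (a new reading comes with each control period).
- viewer.capture(name): name is "scene" or "top"; returns a dict with "color" (480x640x3 uint8, red, green, blue), "camera_matrix" (3x3 intrinsics, pixels), "R" (3x3) and "t" (3): a world point X has camera coordinates R X + t. Camera axes: x right, y down, z forward; pixel columns grow to the right and rows downward; lengths in m; the calibration is good to about 2 mm. A picture is of the moment at which its call begins. There is no depth.
- ticket.hand_in(): hands the job in; it is judged then, once.
The state is a dict: "time_s": time; "joint_positions": joint angles; "qvel": joint speeds; "tau": joint torques, N m; "position": TCP position; "tcp_rot": TCP orientation; "force": force on the tool from outside, world axes, zero at the start; "moment": the same for the moment, N m; "opening": opening from 0.0 (shut) to 1.0 (fully open); "grasp_force": force on a finger pad.
Only numpy, scipy, OpenCV 4.12 (cv2) and the standard library are available. Lean on these libraries where they do the work, as an engineer would, in place of code of your own. Each camera call takes 0.05 s, during which the arm holds its last target. There are 200 camera calls.

## Working session

There is one attempt and no reset: what is moved stays moved. The work goes in short steps, Python scripts to look and compute and a tool call to move; the robot and the scene stay as the last step left them, time stands still between calls to the robot, and variables do not carry over. Pictures are saved under pics/ and viewed, at most 10 in all, crops included, and the job is handed in when it is done.

Besides the shell and the picture viewer there is one more tool, called after "Request:" by a JSON object that holds its "op" and its "data", one argument or row to a line. servo_tool: Moves the arm, as the interface text tells. Its arguments: {"type":"object","properties":{"targets":{"type":"array"},"gripper":{"type":"number"}},"required":["targets"]}

```bash
mkdir -p pics; python3 - <<'E'
from rig import bot,viewer
import cv2,numpy as np
for n in("scene","top"):
    c=viewer.capture(n);cv2.imwrite(f"pics/{n}0.png",c["color"][:,:,::-1])
    np.savez(f"{n}0.npz",**{k:np.array(c[k]) for k in("color","camera_matrix","R","t")})
    print(n,c["camera_matrix"],c["R"],c["t"])
s=bot.read_state();print(s["position"],s["tcp_rot"],s["time_s"],s["opening"],bot.grip_point_offset)
E
```

```text
scene [[491.97488181   0.         315.02674974]
 [  0.         491.97488181 241.73208544]
 [  0.           0.           1.        ]] [[-1.96368728e-01  9.80529677e-01 -9.35504482e-04]
 [ 6.08726276e-01  1.21160330e-01 -7.84074292e-01]
 [-7.68694766e-01 -1.54537138e-01 -6.20666279e-01]] [ 0.03538526 -0.25263722  1.6372126 ]
top [[454.53632583   0.         322.8244199 ]
 [  0.         454.53632583 246.65566166]
 [  0.           0.           1.        ]] [[ 0.01523804 -0.9997794   0.01445498]
 [-0.99448001 -0.01665508 -0.10359595]
 [ 0.10381385 -0.01279659 -0.99451442]] [0.05075205 0.57730144 1.06988256]
[ 0.17437495 -0.59951404  0.22168786] [[ 9.60274760e-01  2.79056178e-01 -1.87808365e-04]
 [ 2.79056020e-01 -9.60272933e-01  1.90558333e-03]
 [ 3.51417513e-04 -1.88229263e-03 -9.99998167e-01]] 0.1 1.0013886198566384 0.0187
```

View pics/scene0.png

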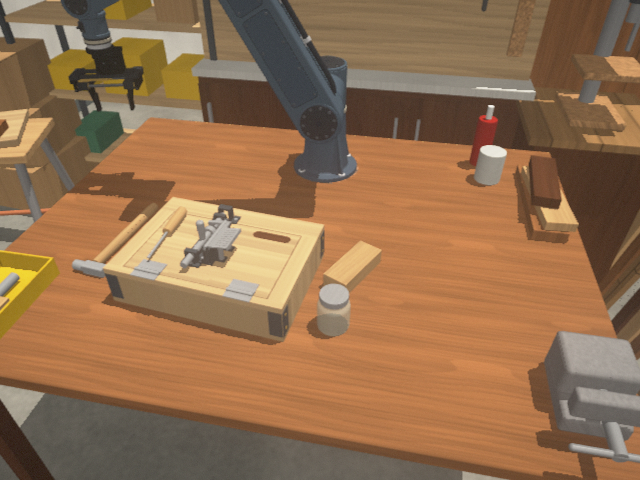

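View pics/top0.png

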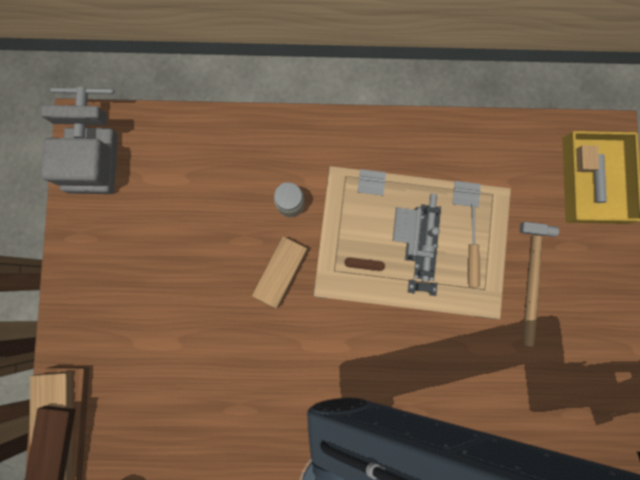

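The scene view shows the locker with its bolt at about (212,240). In the top view the locker top's corners are near (331,167), (510,188), (500,318) and (315,296), with the bolt at about (427,245) and the pad at (406,225).

```bash
cat > h.py <<'E'
import numpy as np,cv2
def load(n):return dict(np.load(n))
def cast(c,u,v,z):
    K,R,t=c["camera_matrix"],c["R"],c["t"];o=-R.T@t
    d=R.T@np.linalg.solve(K,[u,v,1.]);return o+d*(z-o[2])/d[2]
def proj(c,X):
    p=c["camera_matrix"]@(c["R"]@np.asarray(X)+c["t"]);return p[:2]/p[2]
E
python3 - <<'E'
from h import *
c=load("top0.npz");s=load("scene0.npz")
hsv=cv2.cvtColor(c["color"],cv2.COLOR_RGB2HSV)
print(hsv[200,345],hsv[310,400],hsv[330,450],hsv[150,300])
m=((hsv[...,1]<140)&(hsv[...,2]>130)).astype(np.uint8)*255
m[:, :300]=0;m[:,525:]=0;m[:155]=0;m[330:]=0
m=cv2.morphologyEx(m,cv2.MORPH_CLOSE,np.ones((9,9)));m=cv2.morphologyEx(m,cv2.MORPH_OPEN,np.ones((15,15)))
k=max(cv2.findContours(m,0,1)[0],key=cv2.contourArea)
P=np.array([cast(c,*q,0.1)[:2] for q in k[:,0].astype(float)],np.float32)
r=cv2.minAreaRect(P*1000);print(r)
B=cv2.boxPoints(r)/1000;print(B)
im=c["color"][150:330,300:520].copy()
cv2.imwrite("pics/topc.png",cv2.resize(im,None,fx=3.3,fy=3.3,interpolation=2)[:,:,::-1])
im=s["color"][195:335,90:335]
cv2.imwrite("pics/scenec.png",cv2.resize(im[0:80,70:170],None,fx=7,fy=7,interpolation=2)[:,:,::-1])
E
```

```text
[ 17  90 182] [ 12 131 127] [ 12 131 128] [ 13 134 137]
((587.2611083984375, -147.49929809570312), (397.9254150390625, 520.9420166015625), 1.131912112236023)
[[ 0.38319176  0.10899049]
 [ 0.39348266 -0.41184983]
 [ 0.79133046 -0.40398908]
 [ 0.78103954  0.11685123]]
```

View pics/topc.png

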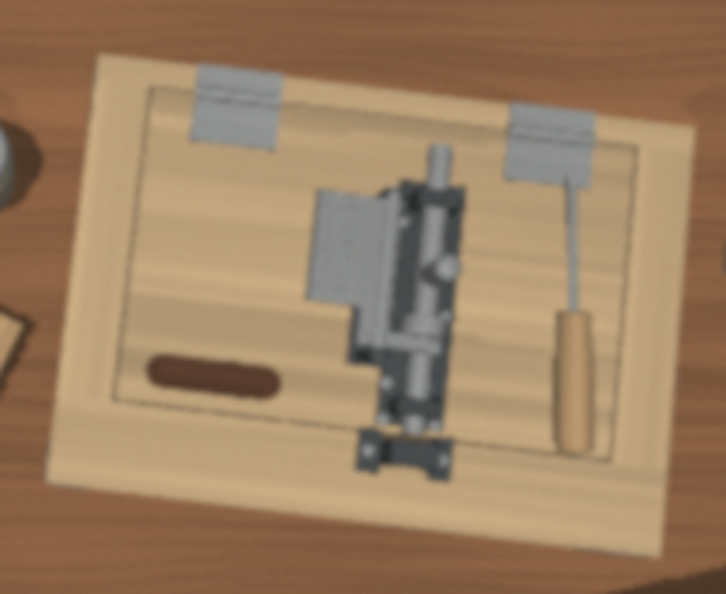

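View pics/scenec.png

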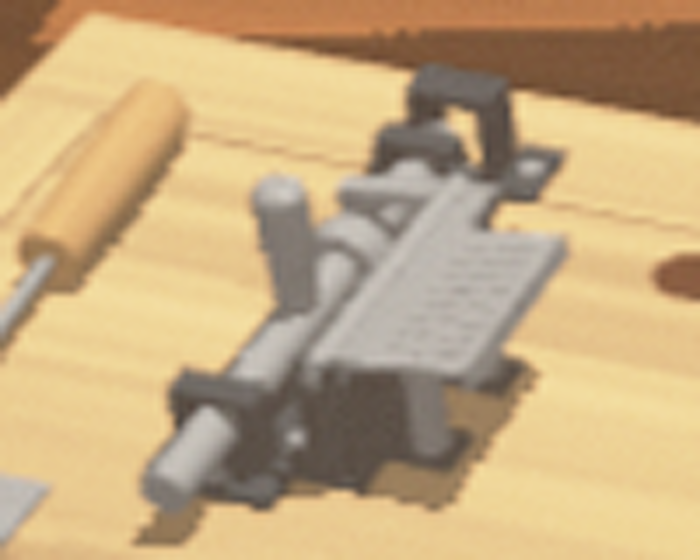

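The crops show the knob top at about (435,231) in the top view and (199.6,221) in the scene view. The pad spans (396..420, 207..242) and the keep is near (422,287).

```bash
python3 - <<'E'
from h import *
from rig import bot
c=load("top0.npz");s=load("scene0.npz")
px=[((x+.5)/3.3-.5+300,(y+.5)/3.3-.5+150) for x,y in[(99,54),(694,127),(661,556),(47,484)]]
W=np.array([cast(c,u,v,.1)[:2] for u,v in px]);L=np.array([[.15,.21],[.15,-.21],[-.15,-.21],[-.15,.21]])
a,b=W-W.mean(0),L
th=np.arctan2((b[:,0]*a[:,1]-b[:,1]*a[:,0]).sum(),(a*b).sum());R=np.array([[np.cos(th),-np.sin(th)],[np.sin(th),np.cos(th)]])
o=W.mean(0);print("locker",o,np.degrees(th),"resid mm",(W-o-L@R.T)*1e3)
u=((447.5)/3.3-.5+300,(267.5)/3.3-.5+150);v=(278.5/7-.5+160,187/7-.5+195)
kt=cast(c,*u,.175);ks=cast(s,*v,.175);print("knob top",kt,ks)
for k in(kt,ks):print("knob in locker",R.T@(k[:2]-o))
# pad corners top view z~.15: crop px
pc=[(316,189),(388,196),(308,299),(362,303)]
print("pad local",[R.T@(cast(c,(x+.5)/3.3-.5+300,(y+.5)/3.3-.5+150,z)[:2]-o) for (x,y),z in zip(pc,(.1525,.1475,.1525,.1475))])
ps=[(565,238),(455,375),(320,360)]
print("pad local scene",[R.T@(cast(s,(x+.5)/7-.5+160,(y+.5)/7-.5+195,.152)[:2]-o) for x,y in ps])
E
```

```text
locker [ 0.58505752 -0.14499548] -5.919817095937816 resid mm [[ 0.38852184 -0.42725578]
 [-0.51847447  0.414094  ]
 [ 0.60221171  0.20999182]
 [-0.47225908 -0.19683004]]
knob top [ 0.59939709 -0.17484235  0.175     ] [ 0.6009206  -0.17810555  0.175     ]
knob in locker [ 0.0173414  -0.02820876]
knob in locker [ 0.01919334 -0.03129743]
pad local [array([0.06237902, 0.05696985]), array([0.06455133, 0.00832005]), array([-0.01077889,  0.05474713]), array([-0.00845574,  0.01841866])]
pad local scene [array([-0.01023858,  0.05234817]), array([0.06416947, 0.04885474]), array([0.06977807, 0.00588889])]
```

```bash
cat >> h.py <<'E'
from scipy.spatial.transform import Rotation as Ro
TH=np.radians(-5.92);O=np.array([.5851,-.145])
RL=np.array([[np.cos(TH),-np.sin(TH)],[np.sin(TH),np.cos(TH)]])
RT=np.array([[np.cos(TH),np.sin(TH),0],[np.sin(TH),-np.cos(TH),0],[0,0,-1]])
def go(s,lx,ly,z):
    "offset/dr from the measured pose to local (lx,ly), height z; and present local pose"
    T=np.array(s["tcp_rot"]);p=np.array(s["position"])
    X=np.r_[O+RL@[lx,ly],z]
    print("offset mm",(T.T@(X-p)*1e3).round(1),"dr",Ro.from_matrix(T.T@RT).as_rotvec(True).round(2))
    print("local mm",(RL.T@(p[:2]-O)*1e3).round(1),"z",round(p[2]*1e3,1),"t",s["time_s"],"F locker",(RL.T@np.array(s["force"])[:2]).round(1),round(s["force"][2],1),"open",s["opening"])
E
python3 -c "
from h import *;from rig import bot
go(bot.read_state(),.047,.004,.225)"
```

```text
offset mm [ 566.3 -307.9   -2.5] dr [-0.11  0.   22.12]
local mm [-361.7 -494.5] z 221.7 t 0.1 F locker [-0.4  0.1] -0.3 open 1.0013886198566384
```

Request:
{"op": "servo_tool", "data": {
  "targets": [
    {"offset": [0.016,-0.009,-0.01],"dr": [0,0,1]},
    {"offset": [0.047,-0.026,-0.02],"dr": [0,0,3]},
    {"offset": [0.079,-0.043,-0.03],"dr": [0,0,5]},
    {"offset": [0.111,-0.06,-0.03],"dr": [0,0,7]},
    {"offset": [0.143,-0.078,-0.03],"dr": [0,0,9]},
    {"offset": [0.175,-0.095,-0.03],"dr": [0,0,11]},
    {"offset": [0.207,-0.113,-0.03],"dr": [0,0,13]},
    {"offset": [0.239,-0.13,-0.03],"dr": [0,0,15]},
    {"offset": [0.271,-0.147,-0.03],"dr": [0,0,17]},
    {"offset": [0.303,-0.165,-0.03],"dr": [0,0,19]},
    {"offset": [0.335,-0.182,-0.03],"dr": [0,0,20]},
    {"offset": [0.367,-0.2,-0.03],"dr": [0,0,21]},
    {"offset": [0.399,-0.217,-0.03],"dr": [0,0,22]},
    {"offset": [0.431,-0.234,-0.03],"dr": [0,0,22.1]},
    {"offset": [0.463,-0.252,-0.03],"dr": [0,0,22.1]},
    {"offset": [0.495,-0.269,-0.03],"dr": [0,0,22.1]},
    {"offset": [0.525,-0.285,-0.025],"dr": [0,0,22.1]},
    {"offset": [0.55,-0.299,-0.015],"dr": [0,0,22.1]},
    {"offset": [0.562,-0.306,-0.005],"dr": [0,0,22.1]},
    {"offset": [0.566,-0.308,-0.003],"dr": [0,0,22.1]}
  ],
  "gripper": -0.264
}}

```text
time_s: 1.77
position: [0.6318, -0.1438, 0.2228]
tcp_rot: [[0.995, -0.1, -0.004], [-0.1, -0.995, 0.002], [-0.004, -0.002, -1.0]]
force: [-0.6, 0.1, 0.5]
opening: 0.632
grasp_force: 0.0
```

Request:
{"op": "servo_tool", "data": {
  "targets": [
    {"offset": [0,0,0],"dr": [0,0,0]},
    {"offset": [0,0,0],"dr": [0,0,0]},
    {"offset": [0,0,0],"dr": [0,0,0]}
  ]
}}

```text
time_s: 2.02
position: [0.6312, -0.148, 0.2259]
tcp_rot: [[0.995, -0.105, -0.0], [-0.105, -0.995, -0.001], [-0.0, 0.001, -1.0]]
force: [0.2, -0.8, 0.3]
opening: 0.63
grasp_force: 0.0
```

```bash
python3 -c "
from h import *;from rig import bot,viewer
go(bot.read_state(),.047,.004,.180)
a=viewer.capture('scene')['color'][170:270,130:280];b=viewer.capture('top')['color'][180:290,370:480]
cv2.imwrite('pics/hover.png',np.hstack([cv2.resize(x,(400,int(400*x.shape[0]/x.shape[1]) if 0 else 400),interpolation=2) for x in(a,b)])[:,:,::-1])"
```

```text
offset mm [ 0.9 -2.3 45.9] dr [ 0.04  0.01 -0.08]
local mm [46.2  1.8] z 225.9 t 2.0167 F locker [ 0.3 -0.7] 0.3 open 0.6300634926649629
```

View pics/hover.png

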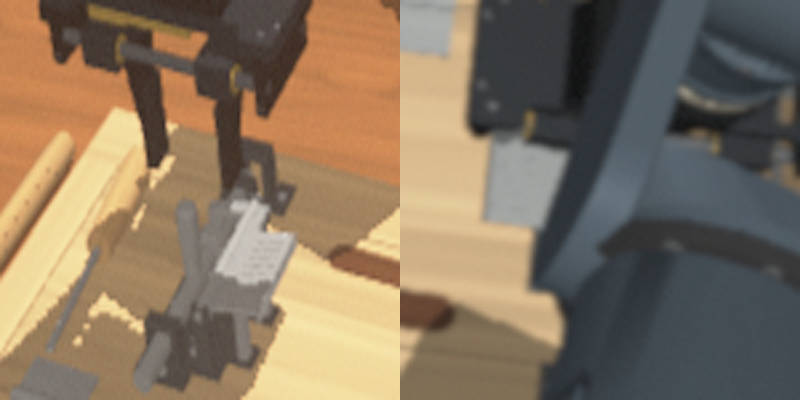

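The left fingertip is at about (189,211) and the right at about (215,219) in full-image pixels. They hover above the bolt as intended. I'll go lower, beside the knob and above the pad.

Request:
{"op": "servo_tool", "data": {
  "targets": [
    {"offset": [0.001,-0.002,0.01],"dr": [0,0,0]},
    {"offset": [0.002,-0.002,0.025],"dr": [0,0,0]},
    {"offset": [0.002,-0.002,0.04],"dr": [0,0,0]},
    {"offset": [0.002,-0.002,0.055],"dr": [0,0,0]},
    {"offset": [0.002,-0.002,0.061],"dr": [0,0,0]},
    {"offset": [0.002,-0.002,0.061],"dr": [0,0,0]},
    {"offset": [0.002,-0.002,0.061],"dr": [0,0,0]}
  ]
}}

```text
time_s: 2.7
position: [0.6341, -0.145, 0.1644]
tcp_rot: [[0.995, -0.103, -0.0], [-0.103, -0.995, 0.0], [-0.0, -0.0, -1.0]]
force: [-0.2, -0.2, 0.0]
opening: 0.633
grasp_force: 0.0
```

```bash
python3 -c "
from h import *;from rig import bot,viewer
go(bot.read_state(),.047,.004,.140)
c=viewer.capture('scene');a=c['color'][190:270,160:260].copy()
a=cv2.resize(a,None,fx=7,fy=7,interpolation=2)
for l in[(.049,-.0235),(.049,-.0385),(.049,.0315),(.049,.0465)]:
    q=proj(c,np.r_[O+RL@l,.165]);cv2.circle(a,tuple(int(v) for v in (q-[160,190]+.5)*7),4,(255,0,0),-1)
cv2.imwrite('pics/low.png',a[:,:,::-1])"
```

```text
offset mm [-1.7  1.1 24.4] dr [-0.01  0.02 -0.  ]
local mm [48.7  5.1] z 164.4 t 2.7 F locker [-0.2 -0.2] 0.0 open 0.6325561230530871
```

View pics/low.png

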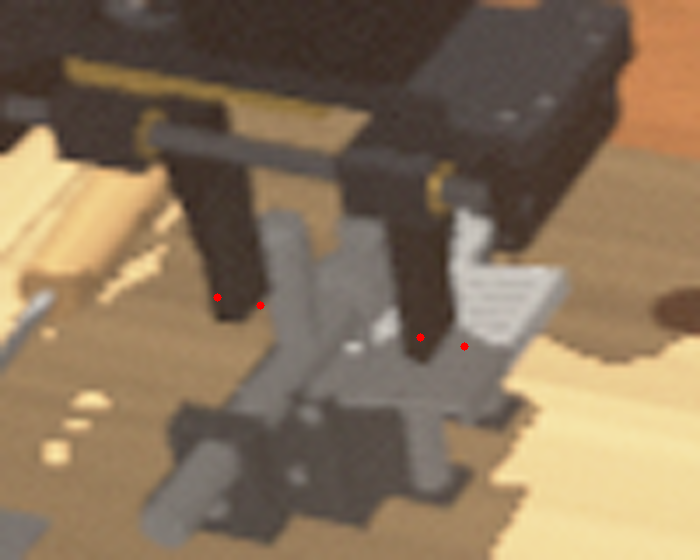

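The left tip is at about (237,312) in the crop, just behind the knob's +y/-y line on its +x side. The right tip, at (425,352), is over the ribbed plate. I'll press down now.

Request:
{"op": "servo_tool", "data": {
  "targets": [
    {"offset": [-0.001,0.001,0.006],"dr": [0,0,0]},
    {"offset": [-0.001,0.001,0.011],"dr": [0,0,0]},
    {"offset": [-0.001,0.001,0.015],"dr": [0,0,0]},
    {"offset": [-0.001,0.001,0.018],"dr": [0,0,0]},
    {"offset": [-0.001,0.001,0.021],"dr": [0,0,0]},
    {"offset": [-0.001,0.001,0.023],"dr": [0,0,0]},
    {"offset": [-0.001,0.001,0.023],"dr": [0,0,0]},
    {"offset": [-0.001,0.001,0.023],"dr": [0,0,0]}
  ]
}}

```text
time_s: 3.42
position: [0.6334, -0.1452, 0.1425]
tcp_rot: [[0.995, -0.103, 0.001], [-0.103, -0.995, 0.0], [0.001, -0.0, -1.0]]
force: [-1.9, 1.3, 6.1]
opening: 0.631
grasp_force: 3.3
```

```bash
python3 -c "
from h import *;from rig import bot
go(bot.read_state(),.047,.004,.140)"
```

```text
offset mm [-1.1  0.8  2.5] dr [-0.02 -0.04  0.03]
local mm [48.1  4.8] z 142.5 t 3.4167 F locker [-2.   1.1] 6.1 open 0.6311406252431869
```

Request:
{"op": "servo_tool", "data": {
  "targets": [
    {"offset": [0,0,0.001],"dr": [0,0,0]},
    {"offset": [0,0,0.002],"dr": [0,0,0]},
    {"offset": [0,0,0.002],"dr": [0,0,0]},
    {"offset": [0,0,0.002],"dr": [0,0,0]}
  ]
}}

```text
time_s: 3.75
position: [0.6334, -0.1453, 0.1417]
tcp_rot: [[0.995, -0.102, 0.001], [-0.102, -0.995, -0.0], [0.001, -0.0, -1.0]]
force: [-2.6, 2.2, 11.6]
opening: 0.631
grasp_force: 5.6
```

Request:
{"op": "servo_tool", "data": {
  "targets": [
    {"offset": [-0.003,0,0],"dr": [0,0,0]},
    {"offset": [-0.006,0,0],"dr": [0,0,0]},
    {"offset": [-0.009,0,0],"dr": [0,0,0]},
    {"offset": [-0.012,0,0],"dr": [0,0,0]},
    {"offset": [-0.014,0,0],"dr": [0,0,0]},
    {"offset": [-0.016,0,0],"dr": [0,0,0]},
    {"offset": [-0.018,0,0],"dr": [0,0,0]},
    {"offset": [-0.02,0,0],"dr": [0,0,0]},
    {"offset": [-0.022,0,0],"dr": [0,0,0]},
    {"offset": [-0.024,0,0],"dr": [0,0,0]},
    {"offset": [-0.024,0,0],"dr": [0,0,0]}
  ]
}}

```text
time_s: 4.67
position: [0.6151, -0.1441, 0.1424]
tcp_rot: [[0.994, -0.104, 0.014], [-0.104, -0.995, -0.003], [0.015, 0.002, -1.0]]
force: [6.8, 1.8, 6.3]
opening: 0.631
grasp_force: 4.7
```

```bash
python3 -c "
from h import *;from rig import bot
go(bot.read_state(),.006,.004,.140)"
```

```text
offset mm [-23.8   0.    2. ] dr [ 0.09 -0.84 -0.04]
local mm [29.7  4. ] z 142.4 t 4.6667 F locker [6.6 2.5] 6.3 open 0.631095670098714
```

Request:
{"op": "servo_tool", "data": {
  "targets": [
    {"offset": [-0.001,0,0.001],"dr": [0,0,0]},
    {"offset": [-0.003,0,0.001],"dr": [0,0,0]},
    {"offset": [-0.005,0,0.001],"dr": [0,0,0]},
    {"offset": [-0.007,0,0.001],"dr": [0,0,0]},
    {"offset": [-0.009,0,0.001],"dr": [0,0,0]},
    {"offset": [-0.009,0,0.001],"dr": [0,0,0]}
  ]
}}

```text
time_s: 5.17
position: [0.6073, -0.1434, 0.1422]
tcp_rot: [[0.994, -0.104, 0.017], [-0.104, -0.995, -0.004], [0.017, 0.002, -1.0]]
force: [7.6, 0.5, 7.9]
opening: 0.635
grasp_force: 5.5
```

```bash
python3 -c "
from h import *;from rig import bot
go(bot.read_state(),.006,.004,.140)"
```

```text
offset mm [-16.   -0.1   1.9] dr [ 0.11 -1.   -0.07]
local mm [21.9  3.9] z 142.2 t 5.1667 F locker [7.5 1.3] 7.9 open 0.6351552705480359
```

Request:
{"op": "servo_tool", "data": {
  "targets": [
    {"offset": [-0.002,0,0],"dr": [0,0,0]},
    {"offset": [-0.004,0,0],"dr": [0,0,0]},
    {"offset": [-0.006,0,0],"dr": [0,0,0]},
    {"offset": [-0.008,0,0],"dr": [0,0,0]},
    {"offset": [-0.01,0,0],"dr": [0,0,0]},
    {"offset": [-0.012,0,0],"dr": [0,0,0]},
    {"offset": [-0.014,0,0.0005],"dr": [0,0,0]},
    {"offset": [-0.016,0,0.0005],"dr": [0,0,0]},
    {"offset": [-0.018,0,0.001],"dr": [0,0,0]},
    {"offset": [-0.02,0,0.001],"dr": [0,0,0]},
    {"offset": [-0.02,0,0.001],"dr": [0,0,0]},
    {"offset": [-0.02,0,0.001],"dr": [0,0,0]}
  ]
}}

```text
time_s: 6.17
position: [0.5938, -0.1421, 0.1424]
tcp_rot: [[0.994, -0.104, 0.031], [-0.104, -0.995, -0.006], [0.032, 0.003, -0.999]]
force: [19.1, 3.0, 5.0]
opening: 0.629
grasp_force: 10.9
```

```bash
python3 -c "
from h import *;from rig import bot
go(bot.read_state(),.006,.004,.140)"
```

```text
offset mm [-2.5 -0.2  2.3] dr [ 0.18 -1.81 -0.04]
local mm [8.4 3.8] z 142.4 t 6.1667 F locker [18.7  5. ] 5.0 open 0.6288900246520315
```

```bash
python3 -c "
from h import *;from rig import bot,viewer
c=viewer.capture('scene');a=c['color'][185:265,170:270].copy()
a=cv2.resize(a,None,fx=7,fy=7,interpolation=2)
for x in(.018,-.012):
    q=proj(c,np.r_[O+RL@[x,-.030],.175]);cv2.circle(a,tuple(int(v) for v in (q-[170,185]+.5)*7),3,(255,0,0),-1)
cv2.imwrite('pics/home.png',a[:,:,::-1])"
```

```text
(no output)
```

View pics/home.png

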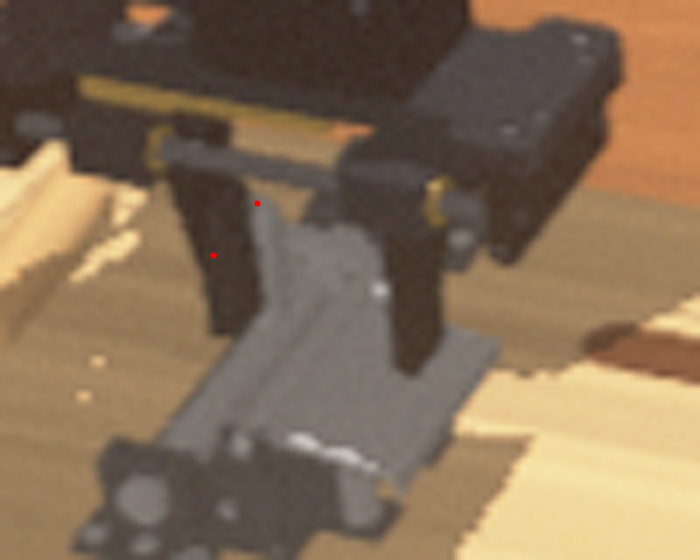

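The knob top sits at the predicted home mark, about (258,203) in the crop, and the catch is still held down. I'll back off the knob first, then lift.

Request:
{"op": "servo_tool", "data": {
  "targets": [
    {"offset": [0.005,0,0],"dr": [0,0,0]},
    {"offset": [0.01,0,0],"dr": [0,0,0]},
    {"offset": [0.015,0,0],"dr": [0,0,0]},
    {"offset": [0.02,0,0],"dr": [0,0,0]},
    {"offset": [0.024,0,0],"dr": [0,0,0]},
    {"offset": [0.024,0,0],"dr": [0,0,0]},
    {"offset": [0.024,0,-0.004],"dr": [0,0,0]},
    {"offset": [0.024,0,-0.01],"dr": [0,0,0]},
    {"offset": [0.024,0,-0.018],"dr": [0,0,0]},
    {"offset": [0.024,0,-0.03],"dr": [0,0,0]},
    {"offset": [0.024,0,-0.05],"dr": [0,0,0]},
    {"offset": [0.024,0,-0.08],"dr": [0,0,0]},
    {"offset": [0.024,0,-0.11],"dr": [0,0,0]},
    {"offset": [0.024,0,-0.12],"dr": [0,0,0]},
    {"offset": [0.024,0,-0.12],"dr": [0,0,0]},
    {"offset": [0.024,0,-0.12],"dr": [0,0,0]}
  ]
}}

```text
time_s: 7.55
position: [0.6043, -0.1425, 0.2575]
tcp_rot: [[0.995, -0.103, 0.0], [-0.103, -0.995, -0.0], [0.0, 0.0, -1.0]]
force: [0.4, -0.3, 0.1]
opening: 0.63
grasp_force: 0.0
```

```bash
python3 -c "
from h import *;from rig import bot,viewer
go(bot.read_state(),.006,.004,.25)
c=viewer.capture('scene');a=c['color'][185:265,150:250].copy()
a=cv2.resize(a,None,fx=7,fy=7,interpolation=2)
for x in(.018,-.012):
    q=proj(c,np.r_[O+RL@[x,-.030],.175]);cv2.circle(a,tuple(int(v) for v in (q-[150,185]+.5)*7),3,(255,0,0),-1)
cv2.imwrite('pics/end.png',a[:,:,::-1])"
```

```text
offset mm [-12.8   0.5   7.5] dr [ 0.01 -0.03  0.03]
local mm [18.8  4.5] z 257.5 t 7.55 F locker [ 0.4 -0.3] 0.1 open 0.6299536262835783
```

View pics/end.png

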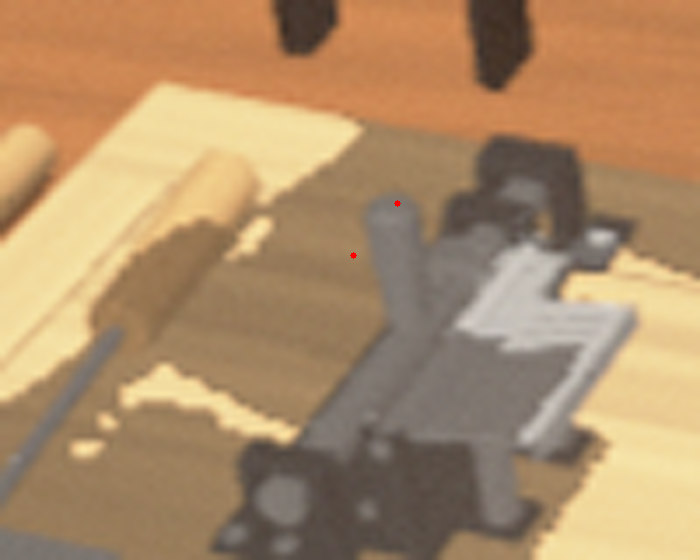

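The knob top is at about (392,207) in the crop, at the home mark. The plate's outer corner is back at full-image pixel (240.7,229.0), the same as before the press (held down it was at 234 rows), so the catch has sprung up.

```bash
python3 -c "
from rig import ticket
print(ticket.hand_in())"
```

```text
the job is handed in; nothing more can be done
None
```

The bolt is home, the catch has sprung up behind the collar and the arm is clear, judging by the last camera view; I handed the job in at about 7.6 s, and no verdict was returned.

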